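# Drift the carving jig's stop plate into line and clamp it

## Task

The padded stop plate of the carving jig has slipped back along its slots, so its round hole no longer lines up with the hole beneath. Take the tapered drift (round head) from the wooden stand and push it down through both holes until its collar sits flat on the plate's guide block, pulling the holes into line, and only then swing the clamp handle clockwise (seen from above) all the way to its stop; leave the drift in. Do not touch the gilded carving, leave the straight pin in the stand, and do not disturb the jar or the two brown bottles.

Things in the scene. Friction and masses are not known exactly. Their poses are not given: they have to be found in the camera images.
- drift: Tapered drift: oiled steel pin, 124 mm long, 0.25 kg, upright in one of the stand's holes. Origin at its lower tip, z up its axis. From the tip: taper from 4 mm diameter to 22.4 mm at 38 mm; straight shank 22.4 mm to 80 mm; collar 36 mm diameter, 80 to 86 mm; round flat-topped head 26 mm diameter, 86 to 124 mm (grip here).
- drift_top (a point): Centre of the flat top of the drift's head, 124 mm above its tip; press here.
- drift_collar (a point): Centre of the underside of the drift's collar, 80 mm above its tip. When the drift is home this is at point plate_hole.
- straight_pin: The other tool in the stand, same material, length and collar, but with a square head (26 mm) and an untapered, blunt shank of 22.4 mm diameter; it does not enter the offset holes. Origin at the centre of its lower end, z up. Which of the stand's two holes holds it varies. Stays in the stand.
- stand: Fixed light wooden stand, a 180 x 70 mm shelf 10 mm thick with its top 100 mm above the table, on two end walls. Origin on the table under its centre; x along its length. Two 26 mm holes at x = -45 and +45 mm on its centre line, from which the two pins hang by their collars.
- jig: Fixed jig. Origin on the table under the centre of a steel bridge, 90 mm (x) by 270 mm (y), top 60 mm above the table, hollow below; y along the bridge towards the carving, z up. On it the aluminium stop plate slides along y on two bolts in slots (at y = -10 mm and, under the clamp handle, y = 45 mm).
- base_hole (a point): Centre of the upper rim of the fixed 24 mm hole in the bridge, 60 mm above the table, at jig x = 0, y = -75 mm. The bridge is 10 mm thick there and nothing is below it down to the table.
- plate_hole (a point): Centre of the mouth of the 24 mm bore in the sliding aluminium stop plate, on top of its 44 mm square guide block, 90 mm above the table. The plate (70 x 250 mm) is 10 mm thick with its top 70 mm above the table; the block adds 20 mm, so the bore is 30 mm deep and ends on the bridge. Moves with the plate along jig y; starts 5 to 8 mm on the -y side of base_hole.
- plate (a joint): Slide of the stop plate in m: 0 when its bore is exactly over the base hole, positive when slipped back towards jig -y. Travel -0.004 to 0.016. Stays where left; about 4.5 N moves it. Let go in the bore, the drift rests on the base hole's rim, leaning about 0.1 rad, its collar 12 to 25 mm short of home; pressed with 10 to 20 N it moves down and, with the plate, towards jig +y.
- handle (a joint): Angle of the clamp handle in rad, about the vertical axis at point handle_pivot: 0 when the handle points to jig -x, growing clockwise seen from above, towards jig +y; its end stop is at 1.2. Stays where it is left; about 1.5 N at the knob moves it.
- handle_pivot (a point): Point on the clamp handle's vertical axis, on the plate's top surface (70 mm above the table), jig x = 0, y = 45 mm.
- handle_knob (a point): Top centre of the upright black round knob (20 mm diameter, 36 mm tall) at the handle's end, 85 mm from the axis; 136 mm above the table. The knob stands on the handle bar (14 mm wide, bar top 102 mm above the table).
- carving: The gilded carved panel (170 x 100 mm, along jig x and y) in the plywood cradle at the jig's +y end, fixed. Origin at the centre of its underside, jig y = 199 mm; its top is 62 mm above the table.
- jar: Clear jar, 64 mm diameter, 70 mm tall, standing on the table between the robot and the jig. Origin at the centre of its underside. Not to be disturbed.
- amber_bottle: Brown bottle, 58 mm diameter, 110 mm tall, standing beyond the jig. Origin at the centre of its underside. Not to be disturbed.
- amber_bottle2: Brown bottle, 66 mm diameter, 130 mm tall, standing to the right of the stand (-y side). Origin at the centre of its underside. Not to be disturbed.
Not all that is in view belongs to the job. Leave any green or red look-alike of the drift alone.

How it is judged:
On the way, in this order (a step that is already met when the one before it is completed fails the run):
1. the drift is home, collar on the guide block, and the holes are in line (z of drift_collar in the frame of plate_hole between -0.003 and 0.003 m and horizontal distance between drift_collar and plate_hole below 0.003 m and angle between drift's own z axis and vertical below 0.08 rad and value of joint plate between -0.0025 and 0.0025 m), for 0.2 s.
2. the clamp handle is swung to its stop (value of joint handle above 1.12 rad), for 0.1 s.
At the end, for the whole second after the job is handed in: The drift is at rest, upright (within 0.08 rad), with its collar's underside within 3 mm of the guide block's top and centred on its hole within 3 mm; the plate's hole is within 2.5 mm of the base hole; the handle is past 1.12 rad (stop at 1.2) (all of step 1 and value of joint handle above 1.12 rad and linear speed of drift below 0.01 m/s); the robot touches nothing.
It fails at once if the gilded carving is touched with more than 2 N (contact force between carving and anything else above 2 N).
It fails at once if the straight pin is taken from or shaken up in its stand (moved over 20 mm) (distance of straight_pin from where it was at the start of the episode above 0.02 m).
It fails at once if the jar or a brown bottle is moved by over 30 mm (distance of any of jar, amber_bottle, amber_bottle2 from where it was at the start of the episode above 0.03 m).
It also fails if it takes over 59 s, if anything falls off the work surface, if the arm or the gripper's body presses on something with over 40 N, if the wrist force passes 120 N, or if a joint passes its speed limit or range.

## Robot

A 6-joint arm with a two-finger parallel gripper is mounted at the origin on the work surface. World frame = base frame: x ahead of the robot, y to its left, z up, the work surface at z = 0. Lengths are in m, angles in rad, forces in N, time in s.
With the tool pointing down it reaches from about 0.3 to 0.875 m from the base axis. Payload 6.4 kg.
Tool frame: the origin (TCP) lies at the very end of the fingers, on their centre line; the grasp point (between the pads) lies 19 mm behind it; z points along the fingers, y is the line along which they close (so a half turn about z gives the same grasp; the last joint's range is limited). The gripper opens to 85 mm and grips with 20 to 120 N. Pads are 22 mm wide; open, the fingers measure 114 mm over their backs; the gripper's body (76 mm by 85 mm) begins 54 mm behind the grasp point. The pads swing forward as they close: fully open they stand 13 mm farther back than shut.
Start: joints at [-0.206, 0.181, 1.607, -0, 1.354, -0.206], TCP at [0.575, 0, 0.231] pointing down, gripper open.
Joint ranges: [-2.99, 2.99], [-0.89, 2.07], [0.3, 2.58], [-1.14, 4.28], [0, 2.63], [-3.12, 3.12]. Speed limits (rad/s): [2.57, 2.57, 3.01, 3.14, 3.14, 3.14].

## Interface

Orientations are given as a unit quaternion [w, x, y, z].
In Python, from bench import ctrl gives the robot as it stands.
- The arm moves only by the tool jog_arm, never from a script. Its argument "series" is a list that holds one entry, the list of rows, each a list of 7 numbers: the shift along the tool's x, y, z in mm, then the turn, a rotation vector about the tool's x, y, z in rad, then the finger opening in mm, from 0 to 85.4. In form: [[[tx, ty, tz, rx, ry, rz, gripper], ...]]. A call has exactly 10 rows; each row shifts and turns the commanded pose from where the row before left it, along the tool's axes as they then stand; what a row does not reach is not made up. A row lasts 1/10 s, in which the tool goes at most 50 mm and 8.59 degrees, less where a joint would pass 70% of its speed; a pose out of reach is approached as far as the arm can. A call with a gripper value outside its range is refused whole. The fingers move at their own pace and stop on an object; the grip force is fixed at half the most. Time passes only in rows, so rows that do not move let the fingers close, or fill a call up. It gives the time, the measured TCP pose, the force, the opening and the grip force at its end, in the units of the state.
- ctrl.get_obs(): the state, without advancing time (a new reading comes with each control period).
- ctrl.camera(name): name is "scene" or "side" or "wrist"; returns a dict with "frame" (420x560x3 uint8, blue, green, red), "z_map" (420x560 float32, m along the optical axis (not along the pixel's ray), 0 where there is no reading), "fx", "fy", "cx", "cy" (pixels), "xyz" and "rotation" of the camera in the world. Camera axes: x right, y down, z forward; pixel columns grow to the right and rows downward; lengths in m; the calibration is good to about 2 mm. A picture is of the moment at which its call begins.
- ctrl.hand_in(): hands the job in; it is judged then, once.
The state is a dict: "time_s": time; "q": joint angles; "dq": joint speeds; "joint_efforts": joint torques, N m; "eef_pos": TCP position; "eef_rot": TCP orientation; "wrist_force": force on the tool from outside, world axes, zero at the start; "torque": the same for the moment, N m; "opening": opening from 0.0 (shut) to 1.0 (fully open); "grasp_force": force on a finger pad.
Only numpy, scipy, OpenCV 4.12 (cv2) and the standard library are available. Lean on these libraries where they do the work, as an engineer would, in place of code of your own. Each camera call takes 0.05 s, during which the arm holds its last target. There are 200 camera calls.

## Working session

There is one attempt and no reset: what is moved stays moved. The work goes in short steps, Python scripts to look and compute and a tool call to move; the robot and the scene stay as the last step left them, time stands still between calls to the robot, and variables do not carry over. Pictures are saved under pics/ and viewed, at most 10 in all, crops included, and the job is handed in when it is done.

Besides the shell and the picture viewer there is one more tool, called after "Request:" as name([rows], argument=value, ...), one row to a line, values as JSON. jog_arm: Moves the arm, as the interface text tells. Its arguments: {"type":"object","properties":{"series":{"type":"array"}},"required":["series"]}

```bash
mkdir -p pics; ls
cat > h.py <<'E'
import numpy as np, cv2
from bench import ctrl
def cam(n):
    c=ctrl.camera(n); np.savez('pics/'+n+'.npz',**{k:np.array(v) for k,v in c.items()}); return c
def R(c):
    r=np.array(c['rotation'],float)
    if r.shape==(3,3): return r
    from scipy.spatial.transform import Rotation as Q
    return Q.from_quat(r,scalar_first=True).as_matrix()
def ray(c,u,v,z):
    d=R(c)@np.array([(u-c['cx'])/c['fx'],(v-c['cy'])/c['fy'],1.]); p=np.array(c['xyz'],float)
    return p+d*(z-p[2])/d[2]
def cloud(c):
    v,u=np.mgrid[:420,:560]; z=c['z_map']
    P=np.stack([(u-c['cx'])/c['fx']*z,(v-c['cy'])/c['fy']*z,z],-1)
    return P@R(c).T+np.array(c['xyz'])
E
python3 - <<'E'
from h import *
ims=[]
for n in("scene","side"):
    c=cam(n); ims.append(c['frame']); print(n,c['xyz'],c['rotation'],c['fx'],c['cx'])
    cv2.imwrite(f'pics/{n}0.png',cv2.resize(c['frame'],(784,588)))
c=cam("wrist");cv2.imwrite('pics/wrist0.png',c['frame']);print(c['xyz'],c['rotation'])
o=ctrl.get_obs();print(o)
E
```

```text
pics
scene [ 1.18064637 -0.16577008  1.1316033 ] [-0.19970587  0.73059062  0.62983673 -0.17222256] 502.7835968241654 285.55114581102924
side [ 0.07931035 -0.6473635   0.76127194] [-0.38327001  0.85247244 -0.32338001  0.14771666] 431.11033324464483 279.42307135227185
[0.5747099  0.07332101 0.37310411] [ 1.45504672e-01  9.89357551e-01  1.58536534e-04 -4.89441042e-05]
{'time_s': 0.15, 'q': array([-2.06327383e-01,  1.81408207e-01,  1.60778393e+00,  3.45500390e-05,
        1.35379634e+00, -2.06309491e-01]), 'dq': array([-0.00077322, -0.00165179, -0.00035832, -0.001431  ,  0.00094917,
        0.00200866]), 'joint_efforts': array([ 1.94259010e-03, -4.45260644e+01, -3.51692533e+01, -1.26067753e-04,
        5.82284134e-03,  2.14055274e-05]), 'eef_pos': array([5.74574252e-01, 1.01864491e-04, 2.30567123e-01]), 'eef_rot': array([-5.93358888e-04,  7.07115573e-01,  7.07097645e-01, -3.67817177e-04]), 'wrist_force': array([-0.07237935,  0.94777893, -0.2569009 ]), 'torque': array([ 0.00641   , -0.01987015, -0.02472718]), 'grasp_force': 0.0, 'opening': 1.0031160025554442}
```

View pics/scene0.png

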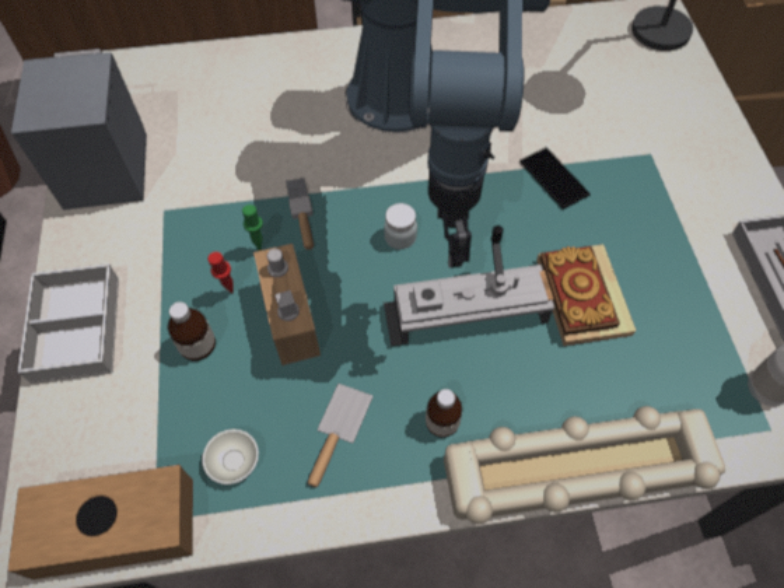

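View pics/side0.png

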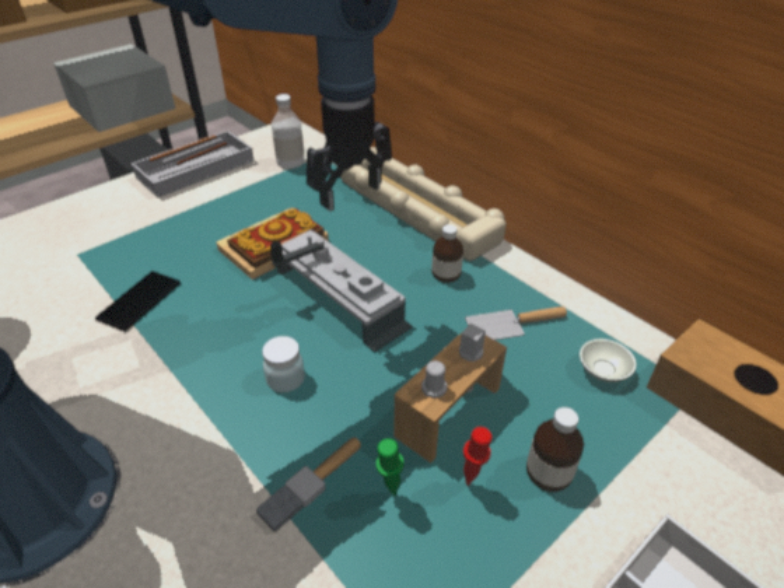

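The scene view shows the round-headed drift at about (277,260), the square-headed pin at (287,303), the guide block's hole at (428,293), and the knob at (497,235). In the side view the drift head is at (434,375), the hole at (367,282) and the knob at (280,255).

```bash
cat >> h.py <<'E'
def comp(mask,seed):
    n,l,s,ce=cv2.connectedComponentsWithStats(mask.astype(np.uint8)); 
    ids=[i for i in range(1,n) if s[i,4]>8]
    i=min(ids,key=lambda i:np.hypot(*(ce[i]-seed))); return l==i,ce[i],s[i,4]
E
python3 - <<'E'
from h import *
S={'scene':dict(drift=(277,257),sq=(287,298),hole=(428,293),knob=(497,233)),'side':dict(drift=(434,368),sq=(473,335),hole=(367,282),knob=(280,255))}
for n in S:
    c=dict(np.load(f'pics/{n}.npz')); W=cloud(c); z=W[...,2]; f=c['frame']; g=cv2.cvtColor(f,cv2.COLOR_BGR2GRAY)
    print(n)
    near=lambda s,r:np.hypot(*(np.mgrid[:420,:560][::-1]-np.array(s)[:,None,None]))<r
    for k,s in S[n].items():
        s=np.array(s)*560/784.
        if k=='hole':
            m,ce,a=comp((g<100)&near(s,9),s); print(k,ce,a,ray(c,*ce,.09).round(4),g[int(s[1]),int(s[0])-12:int(s[0])+13]);continue
        lo=.125 if k=='knob' else .135
        m,ce,a=comp((z>lo)&(z<.16)&near(s,25),s); h=np.median(z[m]); zz=np.percentile(z[m],75)
        t=m&(z>zz-.006); ce=np.argwhere(t).mean(0)[::-1]; print(k,ce,t.sum(),'z',zz.round(4),ray(c,*ce,zz).round(4),'cloud',W[t].mean(0).round(4))
    # plate top rect, block top, stand top
    s=np.array(S[n]['hole'])*560/784.
    for nm,lo,hi,s,r in(('block',.084,.097,s,25),('plate',.062,.077,s+[0,0],140)):
        col=(f.max(-1).astype(int)-f.min(-1)<40)&(g>90)
        m,ce,a=comp((z>lo)&(z<hi)&near(s,r)&col,s); P=W[m]; 
        rc=cv2.minAreaRect((P[:,:2]*1000).astype(np.float32)); print(nm,a,'z',np.median(P[:,2]).round(4),rc)
    s=np.array(S[n]['drift'])*560/784.
    m,ce,a=comp((z>.094)&(z<.106)&near(s,90),s);rc=cv2.minAreaRect((W[m][:,:2]*1000).astype(np.float32)); print('stand',a,np.median(z[m]),rc)
    for nm,s in(('jar',(400,215)),('b1',(447,397)),('b2',(181,310))) if n=='scene' else(('jar',(282,347)),('b1',(450,232)),('b2',(566,420))):
        s=(np.array(s)*560/784.).astype(int); print(nm,np.median(W[s[1]-2:s[1]+3,s[0]-2:s[0]+3].reshape(-1,3),0).round(3))
E
python3 - <<'E'
import cv2,numpy as np
a=cv2.imread('pics/scene0.png')[200:360,220:640]; b=cv2.imread('pics/wrist0.png')
cv2.imwrite('pics/w.png',np.vstack([cv2.resize(a,(560,213)),cv2.resize(b,(560,384)) if 0 else cv2.resize(b,(560,380))]))
E
```

```text
scene
drift [195.61176471 181.88235294] 85 z 0.1439 [ 0.4931 -0.2783  0.1439] cloud [ 0.4923 -0.2784  0.1428]
sq [203.29752066 213.03305785] 121 z 0.145 [ 0.5818 -0.2658  0.145 ] cloud [ 0.581  -0.2659  0.1437]
hole [305.28571429 209.89795918] 49 [ 0.5759 -0.0277  0.09  ] [110 106  99 137 166 174 171 151 105  72  69  70  71  71  70  67  80 117
 166 176 174 169 163 168 173]
knob [355.2826087  163.47826087] 46 z 0.1357 [0.4907 0.1087 0.1357] cloud [0.4897 0.1091 0.1344]
block 255 z 0.0894 ((573.478515625, -27.646678924560547), (49.021297454833984, 44.22021484375), 0.23578760027885437)
plate 2132 z 0.0696 ((574.1105346679688, 53.90147399902344), (83.35164642333984, 265.3836669921875), 1.9738883972167969)
stand 1486 0.09986843223322461 ((534.7591552734375, -272.5360107421875), (186.82186889648438, 69.93074035644531), 7.7993316650390625)
jar [ 0.384 -0.049  0.07 ]
b1 [ 0.775 -0.032  0.109]
b2 [ 0.568 -0.437  0.13 ]
side
drift [310.904 263.512] 125 z 0.1433 [ 0.4868 -0.2826  0.1433] cloud [ 0.4873 -0.2821  0.1425]
sq [337.77083333 237.72916667] 144 z 0.1437 [ 0.5754 -0.2699  0.1437] cloud [ 0.5763 -0.2693  0.1427]
hole [260.59259259 200.55555556] 27 [ 0.5723 -0.029   0.09  ] [163 182 186 190 189 174 135  98  85  85  82  85  84  78  82 109 158 185
 190 191 191 182 162 143 141]
knob [196.46511628 175.44186047] 43 z 0.1349 [0.4834 0.1031 0.1349] cloud [0.4843 0.1049 0.1334]
block 206 z 0.089 ((572.4979858398438, -30.070571899414062), (45.32093811035156, 49.358558654785156), 1.1426857709884644)
plate 12 z 0.0718 ((579.3101806640625, -20.11209487915039), (5.765552520751953, 17.29209327697754), 39.75413131713867)
stand 1875 0.09943185476156602 ((533.4320068359375, -274.65008544921875), (182.58103942871094, 71.72684478759766), 7.510828971862793)
jar [ 0.389 -0.045  0.07 ]
b1 [ 0.767 -0.04   0.108]
b2 [ 0.56  -0.446  0.13 ]
```

View pics/w.png

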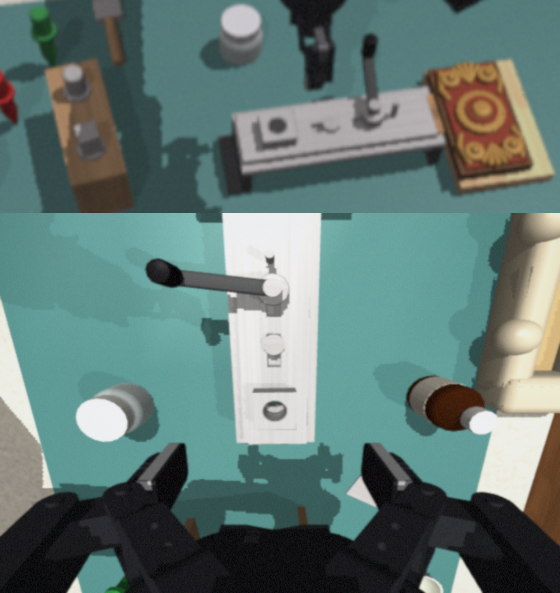

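The composite's lower part is the wrist view: the bore is at about (274,217) in wrist pixels, the plate runs straight up the image, and the handle points left with its knob at (160,65). I'll do one refined measurement, then move.

Run:
```python
from h import *
c=dict(np.load('pics/wrist.npz')); W=cloud(c); z=W[...,2]; f=c['frame']; g=cv2.cvtColor(f,cv2.COLOR_BGR2GRAY)
b=(z>.085)&(z<.095); m,ce,a=comp(b,(274,217)); rc=cv2.minAreaRect((W[m][:,:2]*1000).astype(np.float32)); print('block',a,rc)
cs,_=cv2.findContours(m.astype(np.uint8),cv2.RETR_CCOMP,cv2.CHAIN_APPROX_NONE); 
for k in cs:
    if len(k)>12:
        (u,v),r=cv2.minEnclosingCircle(k); print('contour',u,v,r,ray(c,u,v,.09).round(4))
p=(z>.066)&(z<.074); m,ce,a=comp(p,(270,150)); rc=cv2.minAreaRect((W[m][:,:2]*1000).astype(np.float32)); print('plate',a,rc)
k=(z>.13)&(z<.14)&(g<90); m,ce,a=comp(k,(158,65)); print('knob',ce,a,ray(c,*ce,.136).round(4))
s=dict(np.load('pics/scene.npz')); W=cloud(s); hsv=cv2.cvtColor(s['frame'],cv2.COLOR_BGR2HSV)
h,sa,v=cv2.split(hsv)
near=lambda q,r:np.hypot(*(np.mgrid[:420,:560][::-1]-np.array(q)[:,None,None]))<r
for n,q in(('green',(180,160)),('red',(157,193))):
    mm=near(q,22)&(sa>150)&(((h<8)|(h>172)) if n=='red' else ((h>45)&(h<75)))&(W[...,2]>.02)
    P=W[mm]; print(n,mm.sum(),P.min(0).round(3) if len(P) else '',P.max(0).round(3) if len(P) else '')
```

```text
block 1475 ((575.1685791015625, -28.19721221923828), (43.67570114135742, 44.72401428222656), 1.0001814365386963)
contour 274.9761962890625 217.9761962890625 29.6986026763916 [ 0.5755 -0.0272  0.09  ]
contour 274.8958435058594 218.0 12.268396377563477 [ 0.5755 -0.0273  0.09  ]
plate 13820 ((574.177978515625, 46.08406066894531), (70.24137115478516, 249.90235900878906), 0.8475627899169922)
knob [159.07340946  64.36215334] 613 [0.4905 0.1082 0.136 ]
green 3 [ 0.382 -0.326  0.023] [ 0.385 -0.316  0.06 ]
red 234 [ 0.458 -0.393  0.021] [ 1.181 -0.166  1.132]
```

Request:
jog_arm([
  [[-31,-10.5,-5,0,0,0,85],[-31,-10.5,-5,0,0,0,85],[-31,-10.5,-5,0,0,0,85],[-31,-10.5,-5,0,0,0,85],[-31,-10.5,-5,0,0,0,85],[-31,-10.5,-5,0,0,0,85],[-31,-10.5,-5,0,0,0,85],[-31,-10.5,-5,0,0,0,85],[0,0,0,0,0,0,85],[0,0,0,0,0,0,85]],
])

```text
time_s: 1.15
eef_pos: [0.4907, -0.2484, 0.271]
eef_rot: [-0.0, 0.708, 0.706, 0.0]
wrist_force: [0.5, -0.1, 0.2]
opening: 0.992
grasp_force: 0.0
```

Run:
```python
from h import *
c=cam('wrist'); W=cloud(c); z=W[...,2]; f=c['frame']; cv2.imwrite('pics/w1.png',f)
o=ctrl.get_obs(); print(o['eef_pos'],o['eef_rot'],o['time_s'],c['xyz'])
n,l,s,ce=cv2.connectedComponentsWithStats(((z>.139)&(z<.15)).astype(np.uint8))
for i in range(1,n):
    if s[i,4]>100:
        k,_=cv2.findContours((l==i).astype(np.uint8),0,1); (u,v),r=cv2.minEnclosingCircle(k[0]); zm=np.median(z[l==i])
        print(ce[i],s[i,4],r,zm.round(4),ray(c,*ce[i],zm).round(4), 'fill',s[i,4]/(np.pi*r*r))
```

```text
[ 0.49086814 -0.24756628  0.27084762] [-4.99720698e-04  7.07276593e-01  7.06936733e-01  1.64313750e-04] 1.2 [ 0.49082488 -0.17520691  0.41365001]
[366.6361186 212.9703504] 742 18.309932708740234 0.1441 [ 0.5797 -0.2659  0.1441] fill 0.7044992516956983
[274.54820416 224.86389414] 529 13.15165901184082 0.1439 [ 0.4914 -0.278   0.1439] fill 0.9735196431442201
```

View pics/w1.png

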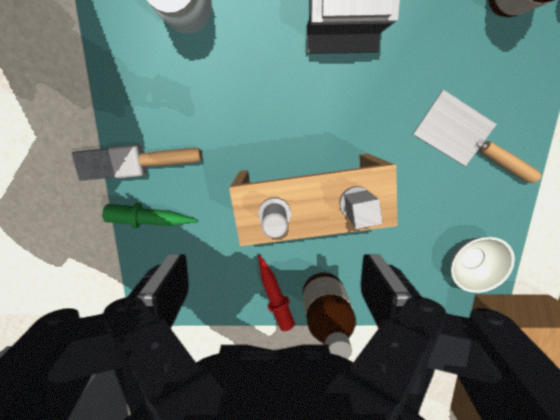

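The wrist view shows the round head at (274,225) and the square head at (366,213). The green and red look-alikes lie on the table clear of the path. I'll go down on the drift.

Request:
jog_arm([
  [[-10,0.5,10,0,0,0,85],[-10,0,15,0,0,0,85],[-10.5,0,15,0,0,0,85],[0,0,18,0,0,0,85],[0,0,18,0,0,0,85],[0,0,18,0,0,0,85],[0,0,18,0,0,0,85],[0,0,18,0,0,0,85],[0,0,15,0,0,0,85],[0,0,15,0,0,0,85]],
])

```text
time_s: 2.2
eef_pos: [0.491, -0.2783, 0.1092]
eef_rot: [-0.001, 0.707, 0.707, -0.0]
wrist_force: [-0.0, 0.3, -0.4]
opening: 0.995
grasp_force: 0.0
```

Request:
jog_arm([
  [[0,0,0,0,0,0,85],[0,0,0,0,0,0,60],[0,0,0,0,0,0,35],[0,0,0,0,0,0,20],[0,0,0,0,0,0,10],[0,0,0,0,0,0,5],[0,0,0,0,0,0,5],[0,0,0,0,0,0,5],[0,0,0,0,0,0,5],[0,0,0,0,0,0,5]],
])

```text
time_s: 3.2
eef_pos: [0.4918, -0.2788, 0.1123]
eef_rot: [0.001, 0.707, 0.707, -0.0]
wrist_force: [-1.8, 1.2, 6.7]
opening: 0.281
grasp_force: 59.0
```

Request:
jog_arm([
  [[0,0,-5,0,0,0,5],[0,0,-10,0,0,0,5],[0,0,-15,0,0,0,5],[0,0,-15,0,0,0,5],[0,0,-15,0,0,0,5],[0,0,-15,0,0,0,5],[0,0,-15,0,0,0,5],[0,0,-15,0,0,0,5],[0,0,-15,0,0,0,5],[0,0,0,0,0,0,5]],
])

```text
time_s: 4.2
eef_pos: [0.4927, -0.2795, 0.2344]
eef_rot: [0.002, 0.707, 0.707, 0.0]
wrist_force: [-0.2, -0.3, -2.0]
opening: 0.286
grasp_force: 59.1
```

Run:
```python
from h import *
o=ctrl.get_obs(); print(o['eef_pos'],o['eef_rot'],o['time_s'],o['opening'],o['wrist_force'])
c=cam('side'); d=cam('scene')
a=cv2.resize(c['frame'][120:330,200:400],(400,420)); b=cv2.resize(d['frame'][80:290,130:330],(400,420))
cv2.imwrite('pics/lift.png',np.hstack([a,b]))
```

```text
[ 0.49268961 -0.27947874  0.2343664 ] [2.40729575e-03 7.07095467e-01 7.07113982e-01 1.45235897e-04] 4.2 0.2855992313844652 [-0.16439778 -0.3381196  -2.01641564]
```

View pics/lift.png

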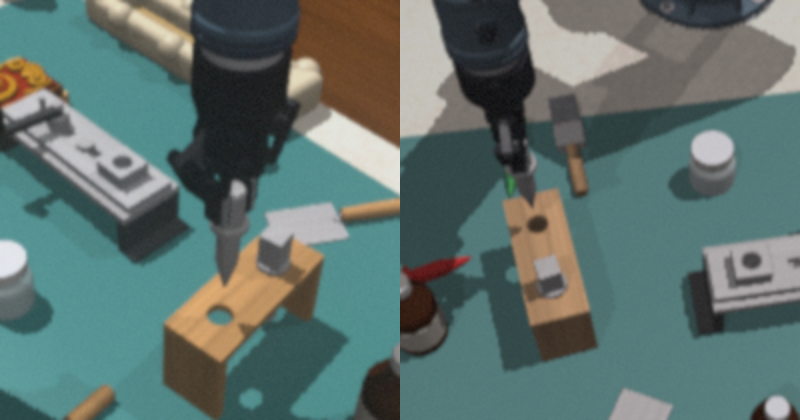

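The drift is held upright. Its tip is at side crop (222,285), which is full-frame (311,262.5), and at scene full-frame (196,182.5).

Run:
```python
from h import *
a=dict(np.load('pics/side.npz'));b=dict(np.load('pics/scene.npz'))
for z in (.13,.14,.145,.15): print(z,ray(a,311,262.5,z)[:2].round(4),ray(b,196,182.5,z)[:2].round(4))
```

```text
0.13 [ 0.4975 -0.2731] [ 0.4853 -0.2791]
0.14 [ 0.4909 -0.279 ] [ 0.4923 -0.2779]
0.145 [ 0.4876 -0.282 ] [ 0.4958 -0.2774]
0.15 [ 0.4843 -0.2849] [ 0.4992 -0.2768]
```

Request:
jog_arm([
  [[20,2,-2,0,0,0,5],[32,10,0,0,0,0,5],[32,10,0,0,0,0,5],[32,10,0,0,0,0,5],[32,11,0,0,0,0,5],[32,11,0,0,0,0,5],[32,11,0,0,0,0,5],[26,11,0,0,0,0,5],[13.5,7.5,0,0,0,0,5],[0,0,0,0,0,0,5]],
])

```text
time_s: 5.3
eef_pos: [0.5751, -0.0254, 0.2323]
eef_rot: [-0.001, 0.706, 0.708, -0.0]
wrist_force: [-1.0, -0.3, -2.4]
opening: 0.283
grasp_force: 59.3
```

Run:
```python
from h import *
o=ctrl.get_obs(); print(o['eef_pos'],o['eef_rot'],o['time_s'],o['opening'],o['wrist_force'])
c=cam('side'); d=cam('scene')
a=cv2.resize(c['frame'][120:260,180:320],(400,400)); b=cv2.resize(d['frame'][120:260,230:370],(400,400))
cv2.imwrite('pics/over.png',np.hstack([a,b]))
```

```text
[ 0.57514127 -0.02541494  0.23228854] [-6.98904490e-04  7.06214238e-01  7.07997789e-01 -3.02292390e-04] 5.3 0.2825816353300002 [-1.0467727  -0.25724485 -2.41430345]
```

View pics/over.png

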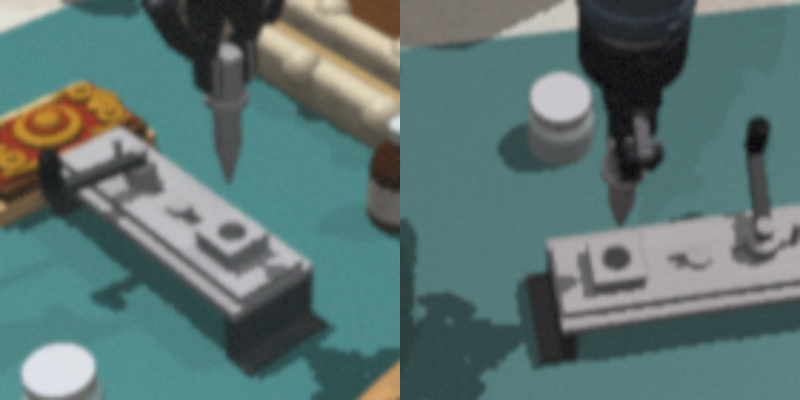

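The drift tip is at side (260,183.7) and scene (307.4,199.1), just above the bore at side (261,201) and scene (306,210.7).

Run:
```python
from h import *
a=dict(np.load('pics/side.npz'));b=dict(np.load('pics/scene.npz'))
print('hole',ray(a,261.0,200.7,.09)[:2],ray(b,305.8,210.3,.09)[:2])
for z in (.135,.14,.145): print(z,ray(a,259.8,183.7,z)[:2].round(4),ray(b,307.4,199.1,z)[:2].round(4))
```

```text
hole [ 0.57267325 -0.03006066] [ 0.57718565 -0.02669348]
0.135 [ 0.577  -0.0222] [ 0.5738 -0.0239]
0.14 [ 0.573  -0.0272] [ 0.5769 -0.0246]
0.145 [ 0.569  -0.0322] [ 0.5799 -0.0253]
```

Request:
jog_arm([
  [[-2.5,0.3,0,0,0,0,5],[0,0,8,0,0,0,5],[0,0,10,0,0,0,5],[0,0,10,0,0,0,5],[0,0,10,0,0,0,5],[0,0,10,0,0,0,5],[0,0,10,0,0,0,5],[0,0,10,0,0,0,5],[0,0,6,0,0,0,5],[0,0,0,0,0,0,5]],
])

```text
time_s: 6.4
eef_pos: [0.5746, -0.0293, 0.158]
eef_rot: [-0.001, 0.707, 0.707, -0.001]
wrist_force: [-0.6, 0.8, -3.8]
opening: 0.286
grasp_force: 59.3
```

Request:
jog_arm([
  [[0,0,2,0,0,0,5],[0,0,2,0,0,0,5],[0,0,2,0,0,0,5],[0,0,2,0,0,0,5],[0,0,2,0,0,0,5],[0,0,0,0,0,0,5],[0,0,0,0,0,0,5],[0,0,0,0,0,0,5],[0,0,0,0,0,0,5],[0,0,0,0,0,0,5]],
])

```text
time_s: 7.4
eef_pos: [0.5754, -0.0295, 0.1494]
eef_rot: [0.0, 0.707, 0.707, 0.0]
wrist_force: [0.2, 0.0, -3.1]
opening: 0.281
grasp_force: 59.3
```

Request:
jog_arm([
  [[0,0,1,0,0,0,5],[0,0,1,0,0,0,5],[0,0,1,0,0,0,5],[0,0,1,0,0,0,5],[0,0,1,0,0,0,5],[0,0,1,0,0,0,5],[0,0,1,0,0,0,5],[0,0,1,0,0,0,5],[0,0,0,0,0,0,5],[0,0,0,0,0,0,5]],
])

```text
time_s: 8.4
eef_pos: [0.5753, -0.0293, 0.1412]
eef_rot: [-0.0, 0.707, 0.707, 0.0]
wrist_force: [-0.6, 3.2, -2.9]
opening: 0.285
grasp_force: 59.3
```

Request:
jog_arm([
  [[0.25,0,1,0,0,0,5],[0.25,0,1,0,0,0,5],[0.25,0,1,0,0,0,5],[0.25,0,1,0,0,0,5],[0.25,0,1,0,0,0,5],[0.25,0,1,0,0,0,5],[0.25,0,1,0,0,0,5],[0.25,0,1,0,0,0,5],[0,0,0,0,0,0,5],[0,0,0,0,0,0,5]],
])

```text
time_s: 9.4
eef_pos: [0.5753, -0.0277, 0.1334]
eef_rot: [0.0, 0.707, 0.707, -0.0]
wrist_force: [-1.5, 1.0, 0.8]
opening: 0.289
grasp_force: 59.7
```

Request:
jog_arm([
  [[0.25,0,1,0,0,0,5],[0.25,0,1,0,0,0,5],[0.25,0,1,0,0,0,5],[0.25,0,1,0,0,0,5],[0.25,0,1,0,0,0,5],[0.25,0,1,0,0,0,5],[0.25,0,1,0,0,0,5],[0.25,0,1,0,0,0,5],[0,0,0,0,0,0,5],[0,0,0,0,0,0,5]],
])

```text
time_s: 10.4
eef_pos: [0.5752, -0.0254, 0.125]
eef_rot: [-0.0, 0.707, 0.707, -0.0]
wrist_force: [-1.6, 2.2, 1.8]
opening: 0.284
grasp_force: 59.7
```

Request:
jog_arm([
  [[0.3,0,1,0,0,0,5],[0.3,0,1,0,0,0,5],[0.3,0,1,0,0,0,5],[0.3,0,1,0,0,0,5],[0.3,0,1,0,0,0,5],[0.3,0,1,0,0,0,5],[0.3,0,1,0,0,0,5],[0.3,0,1,0,0,0,5],[0,0,0,0,0,0,5],[0,0,0,0,0,0,5]],
])

```text
time_s: 11.4
eef_pos: [0.5752, -0.0231, 0.117]
eef_rot: [-0.0, 0.707, 0.707, -0.0]
wrist_force: [-2.6, 0.9, 0.2]
opening: 0.287
grasp_force: 59.8
```

Request:
jog_arm([
  [[0.2,-0.1,1,0,0,0,5],[0.2,-0.1,1,0,0,0,5],[0.2,-0.1,1,0,0,0,5],[0.2,-0.1,1,0,0,0,5],[0.1,-0.1,1,0,0,0,5],[0,0,1,0,0,0,5],[0,0,1,0,0,0,5],[0,0,1,0,0,0,5],[0,0,0,0,0,0,5],[0,0,0,0,0,0,5]],
])

```text
time_s: 12.4
eef_pos: [0.5749, -0.0221, 0.1091]
eef_rot: [-0.0, 0.707, 0.707, 0.0]
wrist_force: [-0.6, 3.1, -1.1]
opening: 0.283
grasp_force: 59.4
```

Request:
jog_arm([
  [[0.1,0,1,0,0,0,5],[0.1,0,1,0,0,0,5],[0.1,0,1,0,0,0,5],[0,0,1,0,0,0,5],[0,0,0.5,0,0,0,5],[0,0,0.5,0,0,0,5],[0,0,0.5,0,0,0,5],[0,0,0,0,0,0,5],[0,0,0,0,0,0,5],[0,0,0,0,0,0,5]],
])

```text
time_s: 13.4
eef_pos: [0.5749, -0.0219, 0.1037]
eef_rot: [0.0, 0.707, 0.707, 0.0]
wrist_force: [-0.1, 0.9, -1.0]
opening: 0.284
grasp_force: 59.5
```

Request:
jog_arm([
  [[0,0,0.5,0,0,0,5],[0,0,0.5,0,0,0,5],[0,0,0.5,0,0,0,5],[0,0,0.5,0,0,0,5],[0,0,0.5,0,0,0,5],[0,0,0,0,0,0,5],[0,0,0,0,0,0,5],[0,0,0,0,0,0,5],[0,0,0,0,0,0,5],[0,0,0,0,0,0,5]],
])

```text
time_s: 14.4
eef_pos: [0.5749, -0.0218, 0.1024]
eef_rot: [0.0, 0.707, 0.707, 0.0]
wrist_force: [-3.9, 3.0, 8.6]
opening: 0.284
grasp_force: 60.6
```

The collar is seated: 8.6 N up, and the descent stopped at 0.1024. I'll release, rise and check.

Request:
jog_arm([
  [[0,0,0,0,0,0,20],[0,0,0,0,0,0,35],[0,0,0,0,0,0,60],[0,0,0,0,0,0,70],[0,0,0,0,0,0,70],[0,0,-10,0,0,0,70],[0,0,-20,0,0,0,70],[0,0,-20,0,0,0,70],[0,0,-25,0,0,0,70],[0,0,-25,0,0,0,70]],
])

```text
time_s: 15.4
eef_pos: [0.5748, -0.0219, 0.2028]
eef_rot: [0.0, 0.707, 0.707, 0.0]
wrist_force: [-0.5, 0.4, 0.0]
opening: 0.817
grasp_force: 0.0
```

Request:
jog_arm([
  [[10,-5,-20,0,0,0,20],[10,-5,-20,0,0,0,0],[10,-5,-20,0,0,0,0],[0,0,0,0,0,0,0],[0,0,0,0,0,0,0],[0,0,0,0,0,0,0],[0,0,0,0,0,0,0],[0,0,0,0,0,0,0],[0,0,0,0,0,0,0],[0,0,0,0,0,0,0]],
])

```text
time_s: 16.4
eef_pos: [0.5597, 0.008, 0.2609]
eef_rot: [-0.0, 0.707, 0.707, -0.0]
wrist_force: [-0.9, 0.3, -0.5]
opening: 0.003
grasp_force: 0.0
```

Run:
```python
from h import *
o=ctrl.get_obs(); print(o['eef_pos'],o['eef_rot'],o['time_s'],o['opening'],o['wrist_force'])
c=cam('side'); d=cam('wrist')
for k,s in((c,(262,185)),(d,(274,220))):
    W=cloud(k);z=W[...,2]; m,ce,a=comp((z>.128)&(z<.14),s); print('head top',ce,a,np.median(z[m]),W[m].mean(0),ray(k,*ce,np.median(z[m])))
W=cloud(d);z=W[...,2]; g=d['frame'].max(-1)
m,ce,a=comp((z>.066)&(z<.074),(270,150)); print('plate',a,cv2.minAreaRect((W[m][:,:2]*1000).astype(np.float32)))
n,l,s,ce=cv2.connectedComponentsWithStats(((z>.13)&(z<.14)&(g<90)).astype(np.uint8))
for i in range(1,n):
    if s[i,4]>100: print('knob?',ce[i],s[i,4],ray(d,*ce[i],.136).round(4))
a=cv2.resize(c['frame'][120:260,180:320],(400,400)); b=cv2.resize(d['frame'],(400,400))
cv2.imwrite('pics/home.png',np.hstack([a,b]))
```

```text
[0.55974813 0.00799126 0.26092237] [-2.56038409e-04  7.07163995e-01  7.07049494e-01 -1.77123662e-04] 16.4 0.0025270545332374693 [-0.85017729  0.28152273 -0.45889448]
head top [258.94444444 186.43055556] 72 0.13251789700975547 [ 0.57092758 -0.02626129  0.13240708] [ 0.57082188 -0.02639111  0.1325179 ]
head top [289.94040968 224.21973929] 537 0.13407272539247655 [ 0.57547819 -0.02112665  0.13380969] [ 0.5754643  -0.02099171  0.13407273]
plate 12043 ((574.109619140625, 55.962074279785156), (70.04816436767578, 258.74200439453125), 0.87381911277771)
knob? [190.8285078   80.37639198] 449 [0.4903 0.1083 0.136 ]
```

View pics/home.png

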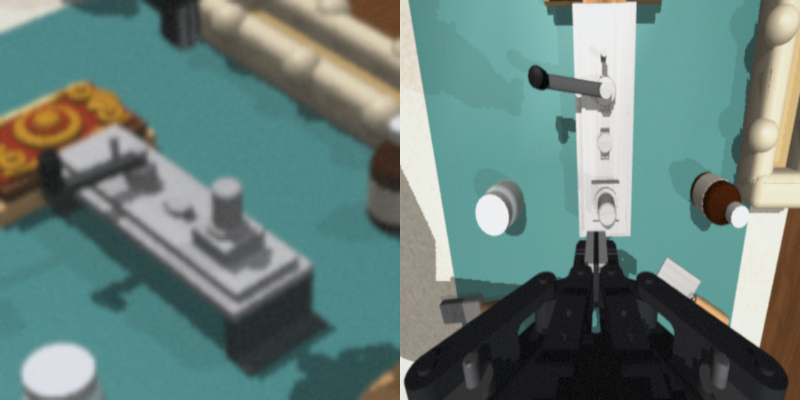

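The drift is upright and home, with its head top at z = 0.134 and the head at (0.5755, -0.021). The bore moved about 6.3 mm. The knob is at (0.4903, 0.1083), which is about 0.12 rad. I'll push it with the closed fingers along the arc.

Request:
jog_arm([
  [[14,-14.6,10,0,0,0,0],[14,-14.6,10,0,0,0,0],[14,-14.6,10,0,0,0,0],[14,-14.6,10,0,0,0,0],[14,-14.6,10,0,0,0,0],[0,0,22,0,0,0,0],[0,0,22,0,0,0,0],[0,0,22,0,0,0,0],[0,0,20,0,0,0.06,0],[0,0,14,0,0,0.06,0]],
])

```text
time_s: 17.5
eef_pos: [0.4862, 0.0782, 0.11]
eef_rot: [-0.0, 0.749, 0.663, -0.0]
wrist_force: [0.2, -0.2, 0.5]
opening: 0.004
grasp_force: 0.0
```

Request:
jog_arm([
  [[0,0,0,0,0,0,0],[3,0,0,0,0,0,0],[3,0,0,0,0,0,0],[3,0,0,0,0,0,0],[6.85,-1.4,0,0,0,0.08,0],[6.85,-1.4,0,0,0,0.08,0],[6.85,-1.4,0,0,0,0.08,0],[6.85,-1.4,0,0,0,0.08,0],[0,0,0,0,0,0,0],[0,0,0,0,0,0,0]],
])

```text
time_s: 18.5
eef_pos: [0.4892, 0.1151, 0.1117]
eef_rot: [0.0, 0.844, 0.537, 0.0]
wrist_force: [0.8, 0.0, -0.3]
opening: -0.003
grasp_force: 0.0
```

```bash
cat > k.py <<'E'
from h import *
o=ctrl.get_obs(); print(o['eef_pos'],o['time_s'],o['wrist_force'])
for n in('scene','side'):
    c=cam(n); b=c['frame'][100:240,180:400] if n=='side' else c['frame'][100:240,240:460]
    cv2.imwrite(f'pics/k_{n}.png',b)
import sys
cv2.imwrite(f'pics/{sys.argv[1]}.png',cv2.resize(np.vstack([cv2.imread('pics/k_scene.png'),cv2.imread('pics/k_side.png')]),None,fx=2,fy=2))
E
python3 k.py swing1
```

```text
[0.48920616 0.1150886  0.1117163 ] 18.5 [ 0.78067952  0.03315205 -0.31329511]
```

View pics/swing1.png

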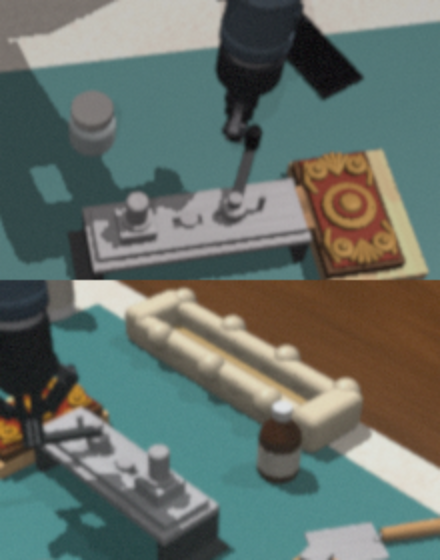

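The scene view shows the fingers behind the knob and the handle rotating toward the carving side, with the drift still seated. I'll continue the arc.

Request:
jog_arm([
  [[6.85,-1.4,0,0,0,0.08,0],[6.85,-1.4,0,0,0,0.08,0],[6.85,-1.4,0,0,0,0.08,0],[6.85,-1.4,0,0,0,0.08,0],[6.85,-1.4,0,0,0,0.08,0],[6.85,-1.4,0,0,0,0.08,0],[6.85,-1.4,0,0,0,0.08,0],[6.85,-1.4,0,0,0,0.08,0],[0,0,0,0,0,0,0],[0,0,0,0,0,0,0]],
])

```text
time_s: 19.6
eef_pos: [0.5161, 0.1625, 0.1112]
eef_rot: [-0.0, 0.97, 0.244, -0.0]
wrist_force: [1.0, 0.2, 0.6]
opening: -0.003
grasp_force: 0.0
```

Request:
jog_arm([
  [[2,0,0,0,0,0.02,0],[2,0,0,0,0,0.02,0],[2,0,0,0,0,0.02,0],[1,0,0,0,0,0,0],[1,0,0,0,0,0,0],[0,0,0,0,0,0,0],[0,0,0,0,0,0,0],[0,0,0,0,0,0,0],[0,0,0,0,0,0,0],[0,0,0,0,0,0,0]],
])

```text
time_s: 20.6
eef_pos: [0.5231, 0.1662, 0.1111]
eef_rot: [-0.0, 0.977, 0.214, -0.0]
wrist_force: [-4.5, 0.5, -0.1]
opening: -0.003
grasp_force: 1.7
```

Request:
jog_arm([
  [[0.5,0,0,0,0,0,0],[0.5,0,0,0,0,0,0],[0.5,0,0,0,0,0,0],[0,0,0,0,0,0,0],[0,0,0,0,0,0,0],[-3,0,0,0,0,0,0],[-10,0,0,0,0,0,0],[-12,-5,0,0,0,0,0],[0,0,-10,0,0,0,0],[0,0,-20,0,0,0,0]],
])

```text
time_s: 21.6
eef_pos: [0.4992, 0.1607, 0.1411]
eef_rot: [-0.0, 0.977, 0.214, -0.001]
wrist_force: [1.2, 0.1, 0.4]
opening: -0.0
grasp_force: 0.0
```

Request:
jog_arm([
  [[-5,-5,-25,0,0,0,0],[-10,-10,-25,0,0,0,0],[-10,-10,-25,0,0,0,0],[-15,-15,-10,0,0,0,0],[-15,-15,0,0,0,0,0],[-15,-10,0,0,0,0,0],[0,0,0,0,0,0,0],[0,0,0,0,0,0,0],[0,0,0,0,0,0,0],[0,0,0,0,0,0,0]],
])

```text
time_s: 22.6
eef_pos: [0.41, 0.1905, 0.2265]
eef_rot: [0.0, 0.977, 0.213, 0.0]
wrist_force: [0.2, 0.8, -0.2]
opening: -0.002
grasp_force: 0.0
```

```bash
python3 k.py swing2
python3 - <<'E'
from h import *
for n,s in(('scene',(390,190)),('side',(230,165))):
    c=dict(np.load(f'pics/{n}.npz')); W=cloud(c); z=W[...,2]
    for nm,p in(('knob',(.542,.178,.13)),('head',(.5755,-.021,.13))):
        m=(np.abs(W-np.array(p))<[.03,.03,.012]).all(-1); P=W[m]
        if len(P)>5: print(n,nm,len(P),P.mean(0).round(4),'angle',np.arctan2(P[:,1].mean()-.0995,.5737-P[:,0].mean())+.015)
E
```

```text
[0.41004236 0.19053074 0.22647088] 22.6 [ 0.1895911   0.84837784 -0.17387819]
scene knob 72 [0.5436 0.1766 0.1313] angle 1.2129598338657406
scene head 115 [ 0.5782 -0.0226  0.1312] angle -1.5925303781396976
side knob 65 [0.5362 0.1716 0.1294] angle 1.1061660276573468
side head 107 [ 0.5697 -0.0279  0.1291] angle -1.5241456849223174
```

View pics/swing2.png

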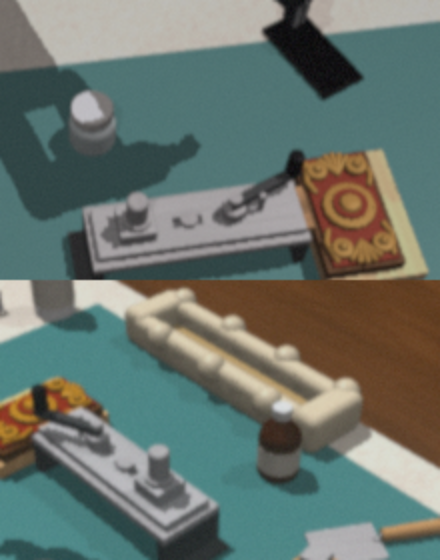

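The views show the handle at its stop: about 1.19 rad from both cameras after correcting for their bias. The drift is seated and the arm is clear.

```bash
python3 -c "
from bench import ctrl
print(ctrl.hand_in())"
```

```text
the job is handed in; nothing more can be done
None
```

I handed the job in at about 23 s: the drift sits upright with its collar on the guide block, the holes are in line, the clamp handle is at its stop (about 1.19 rad) and the arm is clear; the hand-in returned no verdict.

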